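Click the height-stop collar home on the lab stand

TASK

Fit the loose metal collar on the upright rod of the small stand, foot first, and press it down by feel against the spring lifter until it has clicked fully past the sprung balls and stays down by itself. Press gently, never forcing it hard on to the seat, whose height differs each time; then let go, and leave the vial, the beaker and the marker alone.

Things in the scene. Friction and masses are not known exactly. Their poses are not given: they have to be found in the camera images.
- collar: loose stop collar: plain metal tube, 40 mm outside, 46 mm tall, about 0.12 kg, upright on the bench. Origin: centre of its foot; z: its axis, up. Bore 18.5 mm for the 16 mm rod; at the very foot a rounded inner lip, 18 mm bore, 4 mm high, a 26 mm wide groove above it up to 14 mm. Yaw does not matter
- stand: fixed stand: grey base 100 x 100 x 14 mm, upright steel rod of 16 mm. Origin: on the bench under the rod; z: the rod's axis, up. On the rod is clamped a dark rubber-faced ring (the seat, 41 mm wide); its top is 36 to 56 mm above the bench, differs each time and is not measured. From it rises a black sprung sleeve round the rod (the lifter, 30 mm wide, top 28 mm above the seat)
- rod_top (a point): top end of the stand's rod, on its axis, 112 mm above the bench; the last 10 mm taper to 6 mm diameter. The lifter pushes up with 2.5 N at its top and 3.6 N when fully down. Hidden in it, two sprung balls stick 3 mm out of the rod; more than 25 N of contact force in all between collar and stand damages them
- rod_foot (a point): foot of the rod, on its axis, 14 mm above the bench. Feel going down: the collar meets the lifter 28 mm above the seat; from 11 mm above it the lip rides over the balls, taking 6 to 10 N more; 6 mm above comes the click: the push falls below the lifter's own, even to a pull of 5 N; 1 to 3 mm above, the balls hold it; then the rubber seat gives 1 mm per 10 N. Let go early, it is lifted again
- vial: a capped glass vial, 41 mm diameter, 94 mm tall, loose, a bystander behind the stand; origin under its centre
- beaker: a small glass beaker, about 52 mm diameter, 62 mm tall, loose, a bystander to the left; origin under its centre
- marker: a marker pen, 132 x 15 x 13 mm, lying near the bench's front edge, a bystander; origin under its middle
Mind the look-alikes: they are no part of the job. Leave any red look-alike of the collar alone.

How it is judged:
By the outcome, as a careful person would: the job done as asked, in the order asked, and still so for the second after the job is handed in, with the robot touching nothing.
It also fails if it takes over 58 s, if anything falls off the work surface, if the arm or the gripper's body presses on something with over 40 N, if the wrist force passes 120 N, or if a joint passes its speed limit or range.

ROBOT

A 6-joint arm with a two-finger parallel gripper is mounted at the origin on a cart in front of the work surface, level with it; the furniture and walls round the work are solid. World frame = base frame: x ahead of the robot, y to its left, z up, the work surface at z = 0. Lengths are in mm, angles in rad, forces in N, time in s.
With the tool pointing down it reaches from about 400 to 925 mm from the base axis. Payload 12.5 kg.
Tool frame: the origin (TCP) lies midway between the tips of the shut fingers; the grasp point (between the pads) lies 19 mm behind it (env.pinch_z is the z of the grasp point in the tool frame, in mm); z points along the fingers, y is the line along which they close (so a half turn about z gives the same grasp; the last joint's range is limited). The gripper opens to 95 mm and grips with 3 to 60 N. Pads are 20 mm wide; open, the fingers measure 119 mm over their backs; the gripper's body (75 mm by 180 mm) begins 59 mm behind the grasp point.
Start: joints at [-1.312, 0.491, 1.559, -0, 1.092, -0.106], TCP at [223, -583.882, 214.661] pointing down, gripper open.
Joint ranges: [-3.1, 3.1], [-0.84, 2.19], [0.05, 2.79], [-1.13, 4.28], [0.06, 2.93], [-2.69, 2.69]. Speed limits (rad/s): [2.22, 2.22, 2.79, 3.14, 3.14, 3.14].

INTERFACE

Orientations are given as [roll, pitch, yaw] about the fixed x, y, z axes, in that order (R = Rz(yaw) Ry(pitch) Rx(roll)).
In Python, from cell import env, eyes gives the robot as it stands.
- The arm moves only by the shell command python3 -m inch 'ROWS'. ROWS is JSON, a list of rows, each a list of 3 entries, a list of its own where there are three numbers: the shift along the tool's x, y, z in units of 60 mm (1.0 is 60 mm), then the turn about the tool's z in units of 5 degrees (1.0 is 5 degrees), then the closure, from -1 (fully open) to 1 (shut). In form: [[[tx, ty, tz], turn, claw], ...]. A call has exactly 10 rows; each row shifts and turns the commanded pose from where the row before left it, along the tool's axes as they then stand; what a row does not reach is not made up. A row lasts 1/8 s, in which the tool goes at most 62.5 mm and 10.7 degrees, less where a joint would pass 70% of its speed; a pose out of reach is approached as far as the arm can. A call is refused whole if a number of a shift passes 1 or a number of a turn 1, either way. A call with a gripper value outside its range is refused whole. The fingers move at their own pace and stop on an object; the grip force is fixed at half the most. Time passes only in rows, so rows that do not move let the fingers close, or fill a call up. It gives the time, the measured TCP pose, the force, the opening and the grip force at its end, in the units of the state.
- env.state(): the state, without advancing time (a new reading comes with each control period).
- eyes.read_camera(name): name is "side" or "top"; returns a dict with "pixels" (420x560x3 uint8, red, green, blue), "fx", "fy", "cx", "cy" (pixels), "extrinsics" (4x4, takes a point from world to camera coordinates). Camera axes: x right, y down, z forward; pixel columns grow to the right and rows downward; lengths in mm; the calibration is good to about 2 mm. A picture is of the moment at which its call begins. There is no depth.
- env.job_done(): hands the job in; it is judged then, once.
Trained networks look in a picture, given as the dict that the camera call returned (one of the last four; its "shot" number tells which), for a name from the list of things; names that differ only in an ending like _2 or _b are one class to them, and where a whole thing is asked for, a point or a joint stands for the part that bears it (a point fixed in the world has none). Each returns a list of dicts, best first, with "score" (0 to 1); they miss things now and then, are a little off and sometimes report something else, mostly with a low value. They report only what shows in the picture. A call takes as long as a camera call. They do not tell look-alikes from the thing itself.
- eyes.boxes_of(name, picture): "centre" ([row, column] in pixels, amid what is visible of it).
- eyes.cut_out(name, picture): "mask" (420x560 bool, what is visible of it) and "centre" ([row, column] in pixels, amid what is visible of it).
- eyes.spot_point(name, picture): "centre" ([row, column] in pixels: a listed point, or the origin of a listed thing).
The state is a dict: "t": time; "joints": joint angles; "qvel": joint speeds; "tau": joint torques, N m; "eef_pos": TCP position; "tcp_rot": TCP orientation; "ft_force": force on the tool from outside, world axes, zero at the start; "moment": the same for the moment, N m; "opening": opening from 0.0 (shut) to 1.0 (fully open); "grip_force": force on a finger pad.
Only numpy, scipy, OpenCV 4.12 (cv2) and the standard library are available. Lean on these libraries where they do the work, as an engineer would, in place of code of your own. Each camera call takes 0.05 s, during which the arm holds its last target. There are 200 camera calls.

## Working session

There is one attempt and no reset: what is moved stays moved. The work goes in short steps, Python scripts to look and compute and a shell command to move; the robot and the scene stay as the last step left them, time stands still between calls to the robot, and variables do not carry over. Pictures are saved under pics/ and viewed, at most 10 in all, crops included, and the job is handed in when it is done.

```bash
mkdir -p pics
cat > h.py <<'E'
import numpy as np, cv2
from cell import env, eyes
def cam(n): return eyes.read_camera(n)
def ray(p,rc):
    E=np.array(p["extrinsics"]);R=E[:3,:3];t=E[:3,3]
    d=R.T@np.array([(rc[1]-p["cx"])/p["fx"],(rc[0]-p["cy"])/p["fy"],1]);return -R.T@t,d/np.linalg.norm(d)
def atz(p,rc,z):
    o,d=ray(p,rc);return (o+d*(z-o[2])/d[2]).round(1)
def tri(a,ra,b,rb):
    o1,d1=ray(a,ra);o2,d2=ray(b,rb)
    s=np.linalg.lstsq(np.stack([d1,-d2],1),o2-o1,rcond=None)[0]
    x,y=o1+s[0]*d1,o2+s[1]*d2;return ((x+y)/2).round(1),np.linalg.norm(x-y).round(1)
def save(p,f): cv2.imwrite("pics/"+f,cv2.cvtColor(p["pixels"],cv2.COLOR_RGB2BGR))
E
python3 - <<'E'
from h import *
s=cam("side");t=cam("top")
cv2.imwrite("pics/a.png",cv2.cvtColor(cv2.resize(np.hstack([s["pixels"],t["pixels"]]),(800,300),interpolation=cv2.INTER_AREA),cv2.COLOR_RGB2BGR))
save(t,"t.png");save(s,"s.png")
for n in ["collar","stand","rod_top","rod_foot","vial","beaker","marker"]:
    for k,p in (("s",s),("t",t)):
        print(n,k,[(np.round(d["centre"]),round(d["score"],2),atz(p,d["centre"],112 if n=="rod_top" else 14 if n=="rod_foot" else 0)) for d in eyes.spot_point(n,p)][:4])
st=env.state();print(st)
E
```

```text
collar s [(array([206., 338.]), 0.75, array([370.3, -83.1,   0. ])), (array([205., 320.]), 0.51, array([429.2, -77.8,   0. ]))]
collar t [(array([250., 383.]), 0.84, array([439.3, -51.4,   0. ])), (array([283., 411.]), 0.84, array([ 358.3, -119.5,    0. ]))]
stand s [(array([257., 270.]), 0.64, array([517., 288.,   0.]))]
stand t [(array([226., 247.]), 0.65, array([501.4, 290.7,   0. ]))]
rod_top s [(array([215., 272.]), 0.61, array([513.9, 270.8, 112. ]))]
rod_top t [(array([220., 254.]), 0.74, array([503.5, 264.4, 112. ])), (array([216., 246.]), 0.68, array([512.2, 283.9, 112. ]))]
rod_foot s [(array([248., 271.]), 0.77, array([518.8, 267.8,  14. ]))]
rod_foot t [(array([221., 249.]), 0.83, array([513.5, 284.5,  14. ]))]
vial s [(array([246., 204.]), 0.9, array([711.7, 263.4,   0. ]))]
vial t [(array([152., 255.]), 0.84, array([696.1, 270.1,   0. ]))]
beaker s [(array([298., 288.]), 0.66, array([438.7, 454.8,   0. ]))]
beaker t [(array([250., 175.]), 0.83, array([442.9, 471.6,   0. ]))]
marker s [(array([209., 340.]), 0.69, array([360.6, -53.2,   0. ]))]
marker t [(array([278., 370.]), 0.66, array([369.9, -16.6,   0. ]))]
{'t': 0.8, 'joints': array([-1.31159617e+00,  4.90875288e-01,  1.55889680e+00,  1.31729463e-05,
        1.09171505e+00, -1.05601574e-01]), 'qvel': array([ 0.00303174,  0.00060245,  0.00027006, -0.00042444, -0.00132728,
        0.00022627]), 'tau': array([-1.19634980e-03, -6.12428141e+01, -2.58422828e+01,  6.93249190e-02,
        4.43684938e-02, -1.81625910e-05]), 'eef_pos': array([ 223.00467054, -583.87710256,  214.6774052 ]), 'tcp_rot': array([ 3.14148650e+00, -5.03960397e-07,  3.64795660e-01]), 'ft_force': array([-0.33938341,  0.92360294, -0.17819359]), 'moment': array([0.02668953, 0.00838286, 0.02206133]), 'grip_force': 0.0, 'opening': 0.9980735621004281}
```

View pics/t.png

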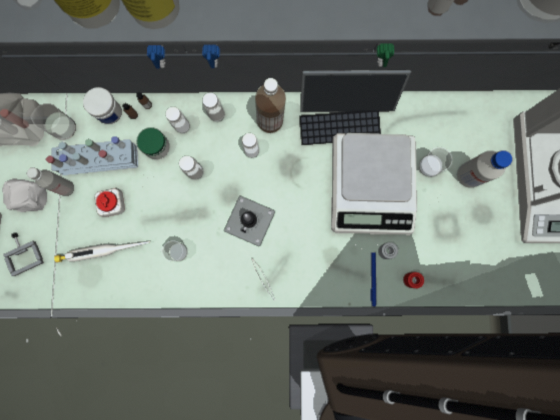

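View pics/s.png

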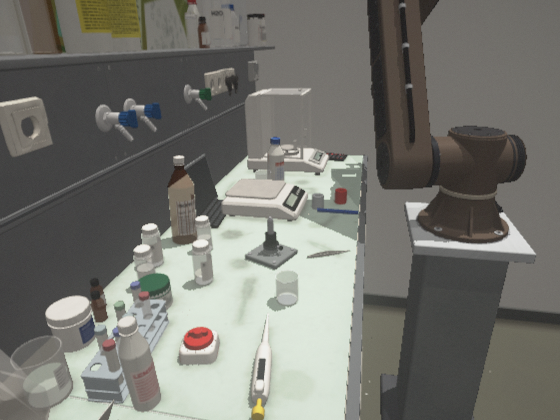

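Run:
```python
from h import *
s=cam("side");t=cam("top")
print("campos",ray(t,(0,0))[0].round(),ray(s,(0,0))[0].round(), t["fx"],s["fx"])
for n in ["collar","stand","rod_top"]:
    for k,p in (("s",s),("t",t)):
        for d in eyes.cut_out(n,p)[:3]:
            r,c=np.nonzero(d["mask"]);print(n,k,np.round(d["centre"],1),round(d["score"],2),"r",r.min(),r.max(),"c",c.min(),c.max(),len(r))
a=cv2.resize(t["pixels"][225:305,350:430],(400,400),interpolation=cv2.INTER_CUBIC)
b=cv2.resize(t["pixels"][185:255,215:285],(400,400),interpolation=cv2.INTER_CUBIC)
c=cv2.resize(s["pixels"][180:230,300:370],(400,286),interpolation=cv2.INTER_CUBIC)
d=cv2.resize(s["pixels"][205:275,235:305],(286,286),interpolation=cv2.INTER_CUBIC)
o=np.zeros((600,800,3),np.uint8);o[:300,:400]=cv2.resize(a,(400,300))
o=np.zeros((690,800,3),np.uint8);o[:400,:400]=a;o[:400,400:]=b;o[404:690,:400]=c;o[404:690,404:690]=d
cv2.imwrite("pics/c.png",cv2.resize(o,(690,595))[...,::-1])
```

```text
campos [ 380.  197. 1107.] [ 296. 1147.  509.] 438.4329007682729 390.9237943098139
collar s [198.9 338.8] 0.49 r 189 204 c 335 346 173
collar s [201.  320.4] 0.45 r 194 208 c 312 323 169
collar t [278.3 412.4] 0.66 r 270 287 c 402 423 321
collar t [252.  386.8] 0.48 r 242 259 c 378 397 289
stand s [253.2 267.1] 0.85 r 219 268 c 246 296 1007
stand t [222.  250.3] 0.6 r 196 244 c 225 274 1519
stand t [277.8 371.8] 0.26 r 253 304 c 371 375 237
stand t [249.2 385.8] 0.17 r 241 258 c 378 397 287
rod_top s [250.5 270.7] 0.57 r 217 269 c 245 295 1117
rod_top t [221.4 247.7] 0.92 r 196 245 c 224 274 1600
```

View pics/c.png

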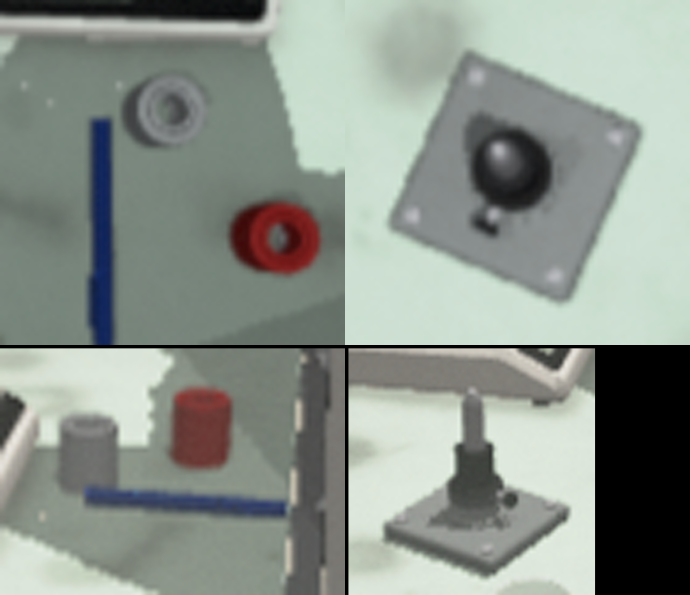

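Run:
```python
from h import *
t=cam("top");s=cam("side")
# subpixel by background-independent segmentation
g=cv2.cvtColor(t["pixels"],cv2.COLOR_RGB2GRAY)
c=cv2.HoughCircles(cv2.resize(g[225:275,365:415],None,fx=8,fy=8,interpolation=cv2.INTER_CUBIC),cv2.HOUGH_GRADIENT,1,50,param1=80,param2=20,minRadius=50,maxRadius=85)
for x,y,r in c[0][:3]:
    rc=((y+.5)/8-.5+225,(x+.5)/8-.5+365);print("collar top",np.round(rc,1),r/8,atz(t,rc,46))
print(atz(t,(250,389.4),46),"side top",atz(s,(196,318),46))
m=[d for d in eyes.cut_out("stand",t)][0]["mask"].astype(np.uint8)
print("base",cv2.minAreaRect(np.argwhere(m>0).astype(np.float32)))
sub=(g[185:255,215:285]);b=((sub<165)*255).astype(np.uint8)
cs=max(cv2.findContours(b,cv2.RETR_EXTERNAL,cv2.CHAIN_APPROX_NONE)[0],key=cv2.contourArea)
(x,y),sz,a=cv2.minAreaRect(cs);print("base2",y+185,x+215,sz,a,atz(t,(y+185,x+215),14))
pt=(148/4.93+185-.5,(498-345)/4.93+215-.5);ps=(395/4.31, 0)
# side rod tip: crop px (473,390) of scaled: scale 4.31*286/70/5
k=286/70*.8625
ps=((390-404*.8625)/k+205-.5,(473-404*.8625)/k+235-.5)
print(pt,atz(t,pt,112),ps,atz(s,ps,112),tri(t,pt,s,ps))
```

```text
Traceback (most recent call last):
TypeError: 'NoneType' object is not subscriptable
```

Run:
```python
from h import *
t=cam("top");s=cam("side")
g=cv2.cvtColor(t["pixels"],cv2.COLOR_RGB2GRAY)
sub=cv2.resize(g[236:264,374:402],None,fx=8,fy=8,interpolation=cv2.INTER_CUBIC)
_,b=cv2.threshold(sub,0,255,cv2.THRESH_OTSU)
cs=max(cv2.findContours(b,cv2.RETR_EXTERNAL,cv2.CHAIN_APPROX_NONE)[0],key=cv2.contourArea)
(x,y),r=cv2.minEnclosingCircle(cs);rc=((y+.5)/8-.5+236,(x+.5)/8-.5+374);print("collar top",rc,r/8,atz(t,rc,46))
print(atz(t,(250,389.4),46),"side top",atz(s,(196,318),46))
sub=(g[185:255,215:285]);b=((sub<165)*255).astype(np.uint8)
cs=max(cv2.findContours(b,cv2.RETR_EXTERNAL,cv2.CHAIN_APPROX_NONE)[0],key=cv2.contourArea)
(x,y),sz,a=cv2.minAreaRect(cs);print("base2",y+185,x+215,sz,a,atz(t,(y+185,x+215),14))
pt=(148/4.93+185-.5,(498-345)/4.93+215-.5)
k=286/70*.8625
ps=((390-404*.8625)/k+205-.5,(473-404*.8625)/k+235-.5)
print(pt,atz(t,pt,112),ps,atz(s,ps,112),tri(t,pt,s,ps))
```

```text
collar top (249.5, 387.5) 19.710615158081055 [438.3 -52.7  46. ]
[437.  -57.2  46. ] side top [433.7 -45.2  46. ]
base2 220.48524475097656 249.03770446777344 (40.31092071533203, 40.139137268066406) 23.629377365112305 [514.5 284.5  14. ]
(214.52028397565923, 245.5344827586207) [516.3 284.7 112. ] (216.29081787777437, 269.8440762136414) [515.7 281.7 112. ] (array([515.5, 284.5, 113.3]), np.float64(1.2))
```

```bash
python3 - <<'E'
from h import *
t=cam("top");s=cam("side")
print("pan corner",tri(t,(200,344),s,(194,278)))
print("marker end",atz(t,(253,374),10),atz(t,(305,373),10),"scale front",atz(t,(234,400),30),atz(t,(232,336),30))
E
python3 -m inch '[[[0.65,-0.69,0],0,-0.47],[[0.65,-0.69,0],0,-0.47],[[0.65,-0.69,0],0,-0.47],[[0.65,-0.69,0],0,-0.47],[[0.65,-0.69,0],0,-0.47],[[0.65,-0.69,0],0,-0.47],[[0.65,-0.69,0],0,-0.47],[[0.65,-0.69,0],0,-0.47],[[0.65,-0.69,0],0,-0.47],[[0.65,-0.69,0],0,-0.47]]'
python3 -m inch '[[[0,0,0.1],1,-0.47],[[0,0,0.1],1,-0.47],[[0,0,0.2],1,-0.47],[[0,0,0.2],1,-0.47],[[0,0,0.2],1,-0.47],[[0,0,0.2],1,-0.47],[[0,0,0.2],1,-0.47],[[0,0,0.2],1,-0.47],[[0,0,0.2],1,-0.47],[[0,0,0.2],1,-0.47]]'
python3 - <<'E'
from h import *
t=cam("top");s=cam("side")
a=cv2.resize(t["pixels"][210:310,330:450],(480,400),interpolation=cv2.INTER_CUBIC)
c=cv2.resize(s["pixels"][140:230,270:378],(480,400),interpolation=cv2.INTER_CUBIC)
cv2.imwrite("pics/d.png",cv2.resize(np.hstack([a,c]),(800,333))[...,::-1])
st=env.state();print(st["eef_pos"],st["tcp_rot"],st["opening"],st["ft_force"])
E
```

```text
pan corner (array([549.3,  53.9,  84.5]), np.float64(8.3))
marker end [431.7 -27.2  10. ] [304.8 -20.3  10. ] scale front [477.  -88.7  30. ] [482.8  68.6  30. ]
t: 2.75
eef_pos: [440.2, -56.2, 214.9]
tcp_rot: [3.141, -0.001, 0.365]
ft_force: [0.6, -0.6, -0.1]
opening: 0.737
grip_force: 0.0
t: 4.0
eef_pos: [439.8, -58.0, 106.4]
tcp_rot: [-3.142, -0.0, -0.511]
ft_force: [-0.9, 0.6, -0.8]
opening: 0.736
grip_force: 0.0
[439.29509416 -57.91797096 105.91139746] [ 3.14119455e+00  1.43766163e-03 -5.08976101e-01] 0.7325806102318165 [-0.54093108 -0.47323431 -0.93805991]
```

View pics/d.png

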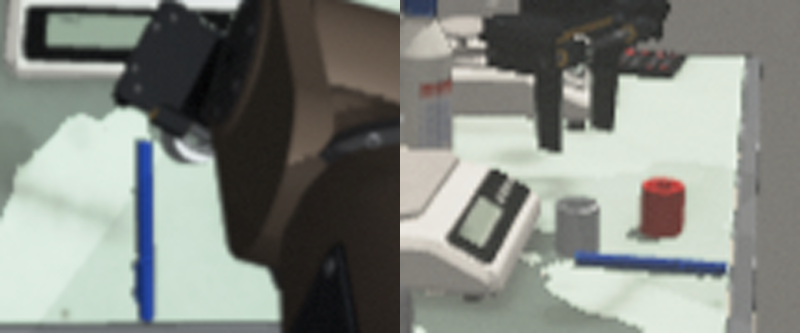

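```bash
python3 -m inch '[[[-0.03,0.02,0.18],0,-0.47],[[0,0,0.18],0,-0.47],[[0,0,0.18],0,-0.47],[[0,0,0.18],0,-0.47],[[0,0,0.18],0,-0.47],[[0,0,0.18],0,-0.47],[[0,0,0.18],0,-0.47],[[0,0,0.18],0,-0.47],[[0,0,0.0],0,-0.47],[[0,0,0],0,-0.3]]'
python3 -m inch '[[[0,0,0],0,0],[[0,0,0],0,0.1],[[0,0,0],0,0.2],[[0,0,0],0,0.4],[[0,0,0],0,0.7],[[0,0,0],0,1],[[0,0,0],0,1],[[0,0,0],0,1],[[0,0,0],0,1],[[0,0,0],0,1]]'
```

```text
t: 5.35
eef_pos: [437.5, -58.2, 20.3]
tcp_rot: [3.142, -0.0, -0.508]
ft_force: [0.1, 0.4, 0.3]
opening: 0.684
grip_force: 0.0
t: 6.6
eef_pos: [437.6, -58.2, 20.4]
tcp_rot: [-3.142, -0.0, -0.508]
ft_force: [-1.1, -0.5, 5.5]
opening: 0.414
grip_force: 30.0
```

```bash
python3 -m inch '[[[0,0,-0.1],0,1],[[0,0,-0.2],0,1],[[0,0,-0.3],-1,1],[[0,0,-0.3],-1,1],[[0,0,-0.3],-1,1],[[0,0,-0.3],-1,1],[[0,0,-0.3],-1,1],[[0,0,-0.3],-1,1],[[0,0,-0.3],0,1],[[0,0,-0.1],0,1]]'
python3 -m inch '[[[0.14,-0.57,0],0,1],[[0.14,-0.57,0],0,1],[[0.14,-0.57,0],0,1],[[0.14,-0.57,0],0,1],[[0.14,-0.57,0],0,1],[[0.14,-0.57,0],0,1],[[0.14,-0.57,0],0,1],[[0.14,-0.57,0],0,1],[[0.14,-0.57,0],0,1],[[0.0,-0.57,0],0,1]]'
python3 - <<'E'
from h import *
t=cam("top");s=cam("side")
a=cv2.resize(t["pixels"][170:270,190:310],(480,400),interpolation=cv2.INTER_CUBIC)
c=cv2.resize(s["pixels"][145:275,210:330],(480,520),interpolation=cv2.INTER_CUBIC)
o=np.zeros((520,960,3),np.uint8);o[:400,:480]=a;o[:,480:]=c
cv2.imwrite("pics/e.png",cv2.resize(o,(800,433))[...,::-1]);save(s,"s2.png")
st=env.state();print(st["eef_pos"],st["tcp_rot"],st["opening"],st["ft_force"])
for n,p in (("rod_top",s),("rod_top",t),("collar",s),("collar",t)):print(n,[(d["centre"],d["score"]) for d in eyes.spot_point(n,p)][:2])
E
```

```text
t: 7.85
eef_pos: [437.6, -58.2, 171.5]
tcp_rot: [3.141, -0.002, 0.016]
ft_force: [0.3, -0.7, -1.9]
opening: 0.412
grip_force: 30.0
t: 9.1
eef_pos: [507.7, 286.0, 169.8]
tcp_rot: [3.141, 0.001, 0.015]
ft_force: [0.3, -0.1, -1.3]
opening: 0.414
grip_force: 30.0
[507.1815794  287.29580151 169.65691174] [-3.14154459e+00  6.07259069e-04  1.79564510e-02] 0.41020890236750307 [ 0.75472144 -0.53653962 -1.93072653]
rod_top [([218.2, 272.8], 0.64)]
rod_top []
collar [([200.4, 272.7], 0.74), ([204.6, 339.1], 0.61)]
collar [([277.9, 411.2], 0.85)]
```

View pics/e.png

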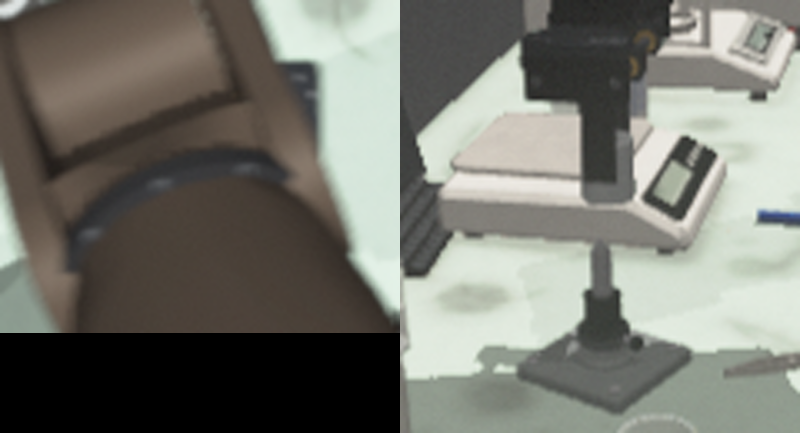

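Run:
```python
from h import *
s=cam("side")
E=np.array(s["extrinsics"])
def pr(P):
    q=E[:3,:3]@P+E[:3,3];return np.round([s["cy"]+s["fy"]*q[1]/q[2],s["cx"]+s["fx"]*q[0]/q[2]],2)
e=env.state()["eef_pos"];print(e)
C=np.array([e[0],e[1],0]);o=ray(s,(0,0))[0];v=C-o;v[2]=0;v/=np.linalg.norm(v);r=np.array([v[1],-v[0],0])
for z in (150,155): print("collar edges pred",z,pr(C+20*r+[0,0,z]),pr(C-20*r+[0,0,z]))
for z in (98,85): 
  K=np.array([515.5,284.5,z]);print("rod pred",z,pr(K+8*r),pr(K-8*r))
g=cv2.cvtColor(s["pixels"],cv2.COLOR_RGB2GRAY)
for q in (197,199,201,203): print(q,g[q,258:288])
for q in (221,223,225,227,229): print(q,g[q,258:288])
print(g[198:226,270])
```

```text
[507.62881747 284.1223794  170.147934  ]
collar edges pred 150 [202.45 280.41] [203.02 264.1 ]
collar edges pred 155 [200.56 280.36] [201.13 264.01]
rod pred 98 [221.73 273.03] [221.96 266.65]
rod pred 85 [226.42 273.2 ] [226.64 266.85]
197 [152 155 154 163 167 167 149  94  61  58  55  58  56  58  58  59  59  82
 102 109 103 101 113 220 230 231 229 230 186  97]
199 [210 207 208 196 191 192 194 123  94  96  94  95  92  95  91  88  84  97
 104 105 104 104  98 218 230 229 222 153  80 105]
201 [228 229 229 231 230 231 231 146 102 106 109 109 108 110 109 109 107 107
 107 107 108 103  98 219 230 213 126  73 108 151]
203 [215 219 220 219 220 220 222 152 107 106 107 108 107 108 107 108 109 105
 108 105 105 103 176 225 178  95  63  73 115 147]
221 [207 207 196 192 191 192 190 190 191 123  96  97  99  97  94 147 180 184
 184 186 184 184 183 182 180 180 179 176 174 144]
223 [214 214 212 211 211 212 212 212 211 131  96  97 100  94  90 151 199 205
 204 205 203 201 202 202 198 199 198 197 196 194]
225 [220 219 219 219 218 217 218 218 217 132  95  96  96  96  95 142 208 216
 221 218 215 216 217 216 216 216 214 215 214 213]
227 [220 220 220 218 219 219 218 219 218 151 102  97  98  97  94 143 211 218
 219 219 217 219 219 219 218 219 218 218 219 219]
229 [220 221 220 219 220 219 220 219 220 152 102  96  97  96  95 143 212 221
 219 220 221 219 220 219 219 220 220 219 219 220]
[ 69  92 110 108 108 107 110 161 200 166 131 128 129 130 128 128 127 129
 122 107 104 102 102  99  96 100  97  96]
```

```bash
python3 -m inch '[[[0.05,0,0.1],0,1],[[0.05,0,0.1],0,1],[[0.05,0,0.1],0,1],[[0,0,0.1],0,1],[[0,0,0.1],0,1],[[0,0,0.05],0,1],[[0,0,0.02],0,1],[[0,0,0],0,1],[[0,0,0],0,1],[[0,0,0],0,1]]'
python3 -m inch '[[[0,0,0.02],0,1],[[0,0,0.02],0,1],[[0,0,0.02],0,1],[[0,0,0.02],0,1],[[0,0,0.02],0,1],[[0,0,0.02],0,1],[[0,0,0.02],0,1],[[0,0,0],0,1],[[0,0,0],0,1],[[0,0,0],0,1]]'
```

```text
t: 10.7
eef_pos: [516.7, 285.2, 136.1]
tcp_rot: [-3.142, -0.0, 0.016]
ft_force: [-0.9, 0.2, -1.8]
opening: 0.407
grip_force: 30.0
t: 11.95
eef_pos: [516.7, 285.1, 127.6]
tcp_rot: [3.142, -0.0, 0.016]
ft_force: [0.1, -0.5, -2.5]
opening: 0.411
grip_force: 30.0
```

```bash
python3 -m inch '[[[0,0,0.02],0,1],[[0,0,0.02],0,1],[[0,0,0.02],0,1],[[0,0,0.02],0,1],[[0,0,0],0,1],[[0,0,0],0,1],[[0,0,0],0,1],[[0,0,0],0,1],[[0,0,0],0,1],[[0,0,0],0,1]]'
```

```text
t: 13.2
eef_pos: [516.7, 285.1, 122.8]
tcp_rot: [3.142, -0.0, 0.016]
ft_force: [-0.2, -0.8, -0.1]
opening: 0.413
grip_force: 30.0
```

```bash
python3 -m inch '[[[0,0,0.01],0,1],[[0,0,0.01],0,1],[[0,0,0.01],0,1],[[0,0,0.01],0,1],[[0,0,0],0,1],[[0,0,0],0,1],[[0,0,0],0,1],[[0,0,0],0,1],[[0,0,0],0,1],[[0,0,0],0,1]]'
python3 - <<'E'
from h import *
for i in range(4):
  cam("side");s=env.state();print(s["ft_force"].round(1),s["moment"].round(2),s["eef_pos"].round(2))
E
```

```text
t: 14.45
eef_pos: [516.7, 285.1, 120.4]
tcp_rot: [3.141, 0.0, 0.016]
ft_force: [-0.9, -1.0, -2.1]
opening: 0.412
grip_force: 30.0
[ 0.1 -0.8 -1.4] [-0.02  0.11  0.02] [516.69 285.11 120.4 ]
[-0.1 -0.3 -1.4] [-0.01  0.09 -0.03] [516.7  285.13 120.39]
[-1.   0.4 -1.6] [-0.    0.01  0.01] [516.67 285.11 120.38]
[-0.3  0.1 -0.9] [ 0.    0.07 -0.01] [516.71 285.12 120.4 ]
```

```bash
python3 -m inch '[[[0,0,0.03],0,1],[[0,0,0.03],0,1],[[0,0,0.03],0,1],[[0,0,0.03],0,1],[[0,0,0.03],0,1],[[0,0,0.03],0,1],[[0,0,0.03],0,1],[[0,0,0.02],0,1],[[0,0,0],0,1],[[0,0,0],0,1]]'
python3 - <<'E'
from h import *
for i in range(4):
  cam("side");s=env.state();print(s["ft_force"].round(1),s["moment"].round(2),s["eef_pos"].round(2))
E
```

```text
t: 15.9
eef_pos: [516.7, 285.1, 106.6]
tcp_rot: [3.141, -0.0, 0.016]
ft_force: [-0.3, 0.6, -1.0]
opening: 0.411
grip_force: 30.0
[ 0.2  0.4 -1.3] [-0.04  0.07 -0.01] [516.69 285.12 106.59]
[ 0.4 -1.1 -2. ] [-0.04  0.05 -0.04] [516.69 285.11 106.62]
[-0.1 -0.3 -1.3] [-0.05  0.03  0.02] [516.71 285.13 106.62]
[ 0.  -1.3 -1.8] [-0.09  0.11  0.02] [516.7  285.1  106.63]
```

```bash
cat > m.py <<'E'
from h import *
f=[];
for i in range(4):
  cam("side");s=env.state();f.append(s["ft_force"])
print("MEAN",np.mean(f,0).round(2),"foot",round(s["eef_pos"][2]-20.4,2),s["eef_pos"].round(1),s["t"])
E
for i in 1; do python3 -m inch '[[[0,0,0.02],0,1],[[0,0,0.02],0,1],[[0,0,0.02],0,1],[[0,0,0.02],0,1],[[0,0,0],0,1],[[0,0,0],0,1],[[0,0,0],0,1],[[0,0,0],0,1],[[0,0,0],0,1],[[0,0,0],0,1]]'; python3 m.py; done
```

```text
t: 17.35
eef_pos: [516.7, 285.1, 101.8]
tcp_rot: [3.142, 0.0, 0.016]
ft_force: [0.4, -0.2, -1.5]
opening: 0.408
grip_force: 30.0
MEAN [-0.19 -0.3  -1.56] foot 81.39 [516.7 285.1 101.8] 17.55
```

```bash
python3 -m inch '[[[0,0,0.02],0,1],[[0,0,0.02],0,1],[[0,0,0.02],0,1],[[0,0,0.01],0,1],[[0,0,0],0,1],[[0,0,0],0,1],[[0,0,0],0,1],[[0,0,0],0,1],[[0,0,0],0,1],[[0,0,0],0,1]]'; python3 m.py
```

```text
t: 18.8
eef_pos: [516.7, 285.1, 97.6]
tcp_rot: [3.141, 0.0, 0.016]
ft_force: [-0.9, -0.4, -2.3]
opening: 0.412
grip_force: 30.0
MEAN [-0.21 -0.21 -1.4 ] foot 77.19 [516.7 285.1  97.6] 19.0
```

```bash
python3 -m inch '[[[0,0,0.02],0,1],[[0,0,0.02],0,1],[[0,0,0.02],0,1],[[0,0,0.01],0,1],[[0,0,0],0,1],[[0,0,0],0,1],[[0,0,0],0,1],[[0,0,0],0,1],[[0,0,0],0,1],[[0,0,0],0,1]]'; python3 m.py
```

```text
t: 20.25
eef_pos: [516.7, 285.1, 93.4]
tcp_rot: [3.142, -0.0, 0.016]
ft_force: [-0.6, 0.0, -1.5]
opening: 0.411
grip_force: 30.0
MEAN [-0.65  0.1  -1.69] foot 73.0 [516.7 285.1  93.4] 20.45
```

```bash
python3 -m inch '[[[0,0,0.02],0,1],[[0,0,0.02],0,1],[[0,0,0.02],0,1],[[0,0,0.01],0,1],[[0,0,0],0,1],[[0,0,0],0,1],[[0,0,0],0,1],[[0,0,0],0,1],[[0,0,0],0,1],[[0,0,0],0,1]]'; python3 m.py
```

```text
t: 21.7
eef_pos: [516.7, 285.1, 89.2]
tcp_rot: [3.142, -0.0, 0.016]
ft_force: [0.4, -1.0, -0.9]
opening: 0.41
grip_force: 30.0
MEAN [-0.31 -0.57 -1.65] foot 68.78 [516.7 285.1  89.2] 21.9
```

```bash
python3 -m inch '[[[0,0,0.02],0,1],[[0,0,0.02],0,1],[[0,0,0],0,1],[[0,0,0],0,1],[[0,0,0],0,1],[[0,0,0],0,1],[[0,0,0],0,1],[[0,0,0],0,1],[[0,0,0],0,1],[[0,0,0],0,1]]'; python3 m.py
```

```text
t: 23.15
eef_pos: [516.7, 285.1, 86.8]
tcp_rot: [3.142, -0.0, 0.016]
ft_force: [0.2, -0.5, 1.5]
opening: 0.412
grip_force: 30.0
MEAN [-0.08 -0.54  0.58] foot 66.4 [516.7 285.1  86.8] 23.35
```

```bash
python3 -m inch '[[[0,0,0.03],0,1],[[0,0,0.03],0,1],[[0,0,0.03],0,1],[[0,0,0.03],0,1],[[0,0,0.03],0,1],[[0,0,0.03],0,1],[[0,0,0.02],0,1],[[0,0,0],0,1],[[0,0,0],0,1],[[0,0,0],0,1]]'; python3 m.py
```

```text
t: 24.6
eef_pos: [516.7, 285.1, 74.8]
tcp_rot: [3.142, -0.0, 0.016]
ft_force: [0.8, -0.7, 1.0]
opening: 0.41
grip_force: 30.0
MEAN [-0.08 -0.21  0.93] foot 54.42 [516.7 285.1  74.8] 24.8
```

```bash
python3 -m inch '[[[0,0,0.01],0,1],[[0,0,0.01],0,1],[[0,0,0.01],0,1],[[0,0,0.01],0,1],[[0,0,0],0,1],[[0,0,0],0,1],[[0,0,0],0,1],[[0,0,0],0,1],[[0,0,0],0,1],[[0,0,0],0,1]]'; python3 m.py
```

```text
t: 26.05
eef_pos: [516.7, 285.1, 72.4]
tcp_rot: [3.141, -0.0, 0.016]
ft_force: [0.6, -0.9, 1.6]
opening: 0.409
grip_force: 30.0
MEAN [ 0.03 -0.35  1.15] foot 51.98 [516.7 285.1  72.4] 26.25
```

```bash
python3 -m inch '[[[0,0,0.01],0,1],[[0,0,0.01],0,1],[[0,0,0.01],0,1],[[0,0,0],0,1],[[0,0,0],0,1],[[0,0,0],0,1],[[0,0,0],0,1],[[0,0,0],0,1],[[0,0,0],0,1],[[0,0,0],0,1]]'; python3 m.py
```

```text
t: 27.5
eef_pos: [516.6, 284.8, 70.9]
tcp_rot: [3.141, 0.0, 0.016]
ft_force: [-1.8, -3.3, 7.5]
opening: 0.412
grip_force: 30.0
MEAN [-1.02 -2.82  6.88] foot 50.53 [516.6 284.8  70.9] 27.7
```

```bash
python3 -m inch '[[[0,0,0.01],0,1],[[0,0,0.01],0,1],[[0,0,0.01],0,1],[[0,0,0],0,1],[[0,0,0],0,1],[[0,0,0],0,1],[[0,0,0],0,1],[[0,0,0],0,1],[[0,0,0],0,1],[[0,0,0],0,1]]'; python3 m.py
```

```text
t: 28.95
eef_pos: [516.6, 284.9, 69.2]
tcp_rot: [3.141, 0.0, 0.016]
ft_force: [-0.8, -3.6, 7.6]
opening: 0.414
grip_force: 30.0
MEAN [-1.7  -2.62  7.7 ] foot 48.8 [516.6 284.8  69.2] 29.15
```

```bash
python3 -m inch '[[[0,0,0.01],0,1],[[0,0,0.01],0,1],[[0,0,0.01],0,1],[[0,0,0],0,1],[[0,0,0],0,1],[[0,0,0],0,1],[[0,0,0],0,1],[[0,0,0],0,1],[[0,0,0],0,1],[[0,0,0],0,1]]'; python3 m.py
```

```text
t: 30.4
eef_pos: [516.6, 285.1, 67.0]
tcp_rot: [3.141, 0.0, 0.016]
ft_force: [-1.4, -3.3, 2.3]
opening: 0.413
grip_force: 30.0
MEAN [-1.52 -4.13  2.52] foot 46.56 [516.6 285.1  67. ] 30.6
```

```bash
python3 -m inch '[[[0,0,0.01],0,1],[[0,0,0.01],0,1],[[0,0,0.01],0,1],[[0,0,0],0,1],[[0,0,0],0,1],[[0,0,0],0,1],[[0,0,0],0,1],[[0,0,0],0,1],[[0,0,0],0,1],[[0,0,0],0,1]]'; python3 m.py
```

```text
t: 31.85
eef_pos: [516.7, 285.1, 65.2]
tcp_rot: [3.141, 0.0, 0.016]
ft_force: [-2.4, -3.1, -2.1]
opening: 0.406
grip_force: 30.0
MEAN [-2.13 -3.22 -1.76] foot 44.79 [516.7 285.1  65.2] 32.05
```

```bash
python3 -m inch '[[[0,0,0.01],0,1],[[0,0,0.01],0,1],[[0,0,0.01],0,1],[[0,0,0],0,1],[[0,0,0],0,1],[[0,0,0],0,1],[[0,0,0],0,1],[[0,0,0],0,1],[[0,0,0],0,1],[[0,0,0],0,1]]'; python3 m.py
```

```text
t: 33.3
eef_pos: [516.7, 285.1, 63.4]
tcp_rot: [3.141, 0.0, 0.016]
ft_force: [-2.1, -3.6, -3.3]
opening: 0.412
grip_force: 30.0
MEAN [-2.76 -3.44 -4.07] foot 42.97 [516.6 285.1  63.4] 33.5
```

```bash
python3 -m inch '[[[0,0,0.01],0,1],[[0,0,0.01],0,1],[[0,0,0],0,1],[[0,0,0],0,1],[[0,0,0],0,1],[[0,0,0],0,1],[[0,0,0],0,1],[[0,0,0],0,1],[[0,0,0],0,1],[[0,0,0],0,1]]'; python3 m.py
```

```text
t: 34.75
eef_pos: [516.7, 285.1, 62.2]
tcp_rot: [3.141, 0.0, 0.016]
ft_force: [-2.5, -4.4, -4.6]
opening: 0.413
grip_force: 30.0
MEAN [-2.63 -4.47 -3.89] foot 41.78 [516.7 285.1  62.2] 34.95
```

```bash
python3 -m inch '[[[0,0,0.01],0,1],[[0,0,0.01],0,1],[[0,0,0],0,1],[[0,0,0],0,1],[[0,0,0],0,1],[[0,0,0],0,1],[[0,0,0],0,1],[[0,0,0],0,1],[[0,0,0],0,1],[[0,0,0],0,1]]'; python3 m.py
```

```text
t: 36.2
eef_pos: [516.8, 285.2, 61.0]
tcp_rot: [-3.141, -0.0, 0.016]
ft_force: [-0.9, -1.8, 2.2]
opening: 0.411
grip_force: 30.0
MEAN [-1.45 -1.89  2.38] foot 40.63 [516.8 285.2  61. ] 36.4
```

```bash
python3 -m inch '[[[0,0,0],0,0.4],[[0,0,0],0,0.1],[[0,0,0],0,0],[[0,0,0],0,-0.1],[[0,0,0],0,-0.2],[[0,0,0],0,-0.3],[[0,0,0],0,-0.4],[[0,0,0],0,-0.5],[[0,0,0],0,-0.5],[[0,0,0],0,-0.5]]'
python3 -m inch '[[[0,0,-0.1],0,-0.5],[[0,0,-0.2],0,-0.5],[[0,0,-0.3],0,-0.5],[[0,0,-0.4],0,-0.5],[[0,0,-0.4],0,-0.5],[[0,0,-0.4],0,-0.5],[[0,0,-0.4],0,-0.5],[[0,0,-0.3],0,-0.5],[[0,0,-0.2],0,-0.5],[[0,0,0],0,-0.5]]'
python3 - <<'E'
from h import *
s=cam("side")
cv2.imwrite("pics/f.png",cv2.resize(s["pixels"][160:280,210:330],(600,600),interpolation=cv2.INTER_CUBIC)[...,::-1])
E
```

```text
t: 37.65
eef_pos: [516.7, 285.1, 61.0]
tcp_rot: [3.141, -0.0, 0.016]
ft_force: [-0.1, 0.1, 0.9]
opening: 0.752
grip_force: 0.0
t: 38.9
eef_pos: [516.9, 285.2, 223.9]
tcp_rot: [-3.141, -0.001, 0.016]
ft_force: [-0.1, 0.3, 0.5]
opening: 0.748
grip_force: 0.0
```

View pics/f.png

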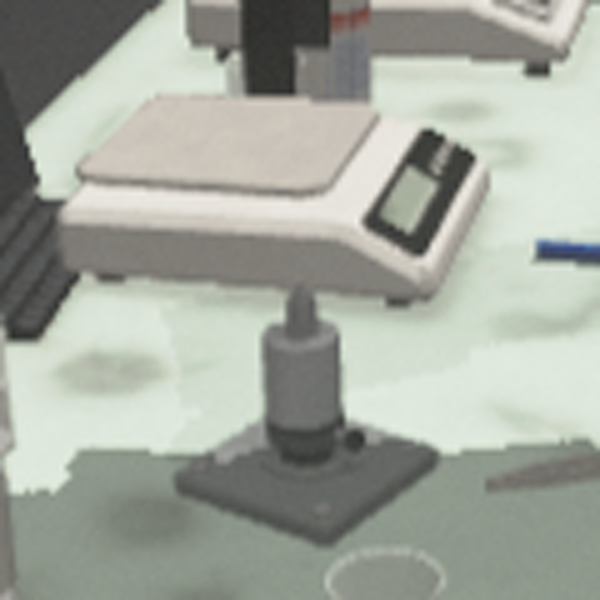

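The picture shows the collar low on the seat at about (370, 302) in the crop. The rod stands about 25 mm out of it and the lifter is covered, so it is held down.

```bash
python3 -c "
from cell import env
print(env.job_done())"
```

```text
the job is handed in; nothing more can be done
None
```

The grey collar is on the rod foot first, clicked past the balls and staying down by itself. The measured push never passed about 9 N, the gripper let go and backed clear, and the job was handed in soon after 38.9 s; no verdict came back.

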